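# Press the snap of the yellow laundry tag

## Task

On the laundry-room counter stand two snap presses, each with a bag tag lying on its anvil. Press the snap into the yellow tag: bring the lever of the press that holds it down to its stop, keep it there for about a second, then let it spring fully back up and move away. The yellow tag stays where it lies; leave the lever of the press with the blue tag alone.

Things in the scene. Friction and masses are not known exactly. Their poses are not given: they have to be found in the camera images.
- yellow_tag_mid (a point): Centre of the yellow plastic bag tag, a loose plate 45 x 140 x 5 mm, its top 61 mm above the counter, lying across the anvil of the press to be worked. Each press is bolted down: grey base 190 x 110 x 20 mm, C-shaped frame 55 mm wide, 210 mm high; throat and lever on the robot's side, turned up to 15 degrees. From above, the tag is some 50 mm from the lever's hinge, robot side.
- lever_a (a joint): Lever of the press with the yellow tag: 0 rad sprung up at rest, 0.75 at its lower stop. A 14 mm rod from a level hinge 195 mm above the counter towards the robot; grip centre 200 mm from the hinge. It points 35 degrees above level at rest, 8 below at the stop. About 5 N down on the grip starts it, 12 N holds it at the stop; it springs back by itself.
- grip_a (a point): Centre of that lever's red grip, a level bar 26 mm thick, 110 mm long, crosswise like a T. Height 310 mm at rest, 167 at the stop, nothing near beneath; push it down from above along its arc. The point turns with the lever: y along bar and hinge; the hinge lies at (+164, 0, -115) mm in its axes. At rest z is up and x points level from grip to press.
- lever_b (a joint): Lever of the other, identical press, which holds a blue tag; leave it alone. 0 rad sprung up at rest, 0.75 at its stop. Its red grip is at least 200 mm to the side of the first one. A jar, a detergent bottle and a coin tray near the presses are bystanders.

How it is judged:
By the outcome, as a careful person would: the job done as asked, in the order asked, and still so for the second after the job is handed in, with the robot touching nothing.
It also fails if it takes over 38 s, if anything falls off the work surface, if the arm or the gripper's body presses on something with over 40 N, if the wrist force passes 120 N, or if a joint passes its speed limit or range.

## Robot

A 6-joint arm with a two-finger parallel gripper is mounted at the origin on the work surface. World frame = base frame: x ahead of the robot, y to its left, z up, the work surface at z = 0. Lengths are in m, angles in degrees, forces in N, time in s.
With the tool pointing down it reaches from about 0.35 to 0.85 m from the base axis. Payload 8.1 kg.
Tool frame: the origin (TCP) lies between the finger pads; the fingertips stand ahead of it and the grasp point (between the pads) is the TCP (arm.tcp_to_tips is the z of the fingertips in the tool frame, in m); z points along the fingers, y is the line along which they close (so a half turn about z gives the same grasp; the last joint's range is limited). The gripper opens to 85 mm and grips with 20 to 120 N. Pads are 22 mm wide; open, the fingers measure 114 mm over their backs; the gripper's body (76 mm by 85 mm) begins 54 mm behind the grasp point. The pads swing forward as they close: fully open they stand 13 mm farther back than shut.
Start: joints at [63.575, 7.471, 85.268, -0, 87.261, -4.893], TCP at [0.22, 0.558, 0.25] pointing down, gripper open.
Joint ranges: [-169.43, 169.43], [-51.17, 129.36], [1.28, 143.12], [-76.62, 256.62], [0, 156.53], [-152.29, 152.29]. Speed limits (degrees/s): [136.94, 136.94, 159.86, 180, 180, 180].

## Interface

Orientations are given as a 3x3 rotation matrix whose columns are the frame's x, y, z axes.
In Python, from rig import arm gives the robot as it stands.
- The arm moves only by the tool step_arm, never from a script. Its arguments are lists of equal length, an entry for each row: "angular": the turn, a rotation vector about the tool's x, y, z in degrees, a list of three; "delta_pos": the shift along the tool's x, y, z in mm, a list of three; "gripper": the closure, from 0 (fully open) to 1 (shut). A call has 1 to 10 rows; each row shifts and turns the commanded pose from where the row before left it, along the tool's axes as they then stand; what a row does not reach is not made up. A row lasts 1/10 s, in which the tool goes at most 50 mm and 8.59 degrees, less where a joint would pass 70% of its speed; a pose out of reach is approached as far as the arm can. A call with a gripper value outside its range is refused whole. The fingers move at their own pace and stop on an object; "squeeze" is the grip in N (left out, the last holds). Time passes only in rows, so rows that do not move let the fingers close. It gives the time, the measured TCP pose, the force, the opening and the grip force at its end, in the units of the state.
- arm.state(): the state, without advancing time (a new reading comes with each control period).
- arm.grab_frame(name): name is "side" or "top"; returns a dict with "img" (480x640x3 uint8, red, green, blue), "fx", "fy", "cx", "cy" (pixels), "rvec" (rotation vector, rad) and "tvec" (3), from world to camera coordinates, as OpenCV has them. Camera axes: x right, y down, z forward; pixel columns grow to the right and rows downward; lengths in m; the calibration is good to about 2 mm. A picture is of the moment at which its call begins. There is no depth.
- arm.hand_in(): hands the job in; it is judged then, once.
The state is a dict: "time_s": time; "joints": joint angles; "joint_velocities": joint speeds; "joint_efforts": joint torques, N m; "tcp_pos": TCP position; "tool_rot": TCP orientation; "ft_force": force on the tool from outside, world axes, zero at the start; "ft_torque": the same for the moment, N m; "grip_width": finger opening in m; "finger_force": force on a finger pad.
Only numpy, scipy, OpenCV 4.12 (cv2) and the standard library are available. Lean on these libraries where they do the work, as an engineer would, in place of code of your own. Each camera call takes 0.05 s, during which the arm holds its last target. There are 200 camera calls.

## Working session

There is one attempt and no reset: what is moved stays moved. The work goes in short steps, Python scripts to look and compute and a tool call to move; the robot and the scene stay as the last step left them, time stands still between calls to the robot, and variables do not carry over. Pictures are saved under pics/ and viewed, at most 10 in all, crops included, and the job is handed in when it is done.

Besides the shell and the picture viewer there is one more tool, called as name(argument=value, ...) on one line, values as JSON. step_arm: Moves the arm, as the interface text tells. Its arguments: {"type":"object","properties":{"angular":{"type":"array"},"delta_pos":{"type":"array"},"gripper":{"type":"array"},"squeeze":{"type":"number"}},"required":["angular","delta_pos","gripper"]}

```bash
mkdir -p pics
python3 - <<'E'
from rig import arm
import cv2,pickle
F={n:arm.grab_frame(n) for n in("side","top")}
pickle.dump(F,open("f0.pkl","wb"))
for n in F: cv2.imwrite(f"pics/{n}0.png",F[n]["img"][:,:,::-1])
s=arm.state();print(s["time_s"],s["tcp_pos"],s["tool_rot"],s["ft_force"],arm.tcp_to_tips)
for n in F: print(n,F[n]["fx"],F[n]["rvec"],F[n]["tvec"])
E
```

```text
0.1 [0.21999159 0.55771546 0.24934772] [[-9.30196557e-01  3.67061114e-01 -7.10468800e-04]
 [ 3.67061786e-01  9.30195330e-01 -1.51401990e-03]
 [ 1.05136927e-04 -1.66912205e-03 -9.99998601e-01]] [-0.14655794  0.27882622  0.54271799] 0.019
side 439.6404779551618 [ 2.41496197 -0.27646205  0.10945058] [-0.60354612  0.23681721  0.93238267]
top 491.68587397750895 [ 2.16906709 -2.14618516  0.16656095] [-0.04351411  0.64118485  1.05324521]
```

View pics/side0.png

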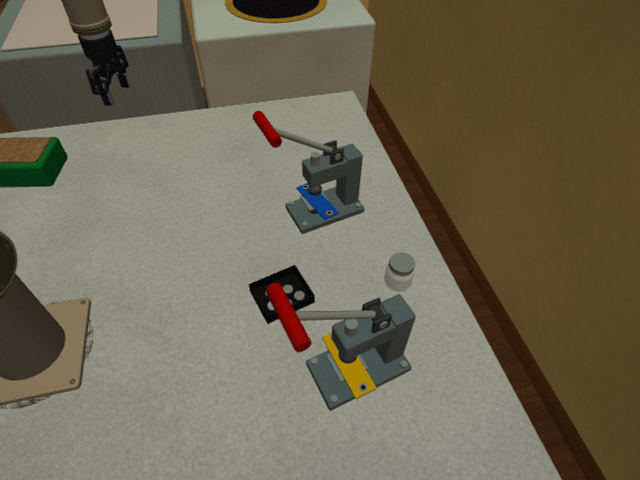

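View pics/top0.png

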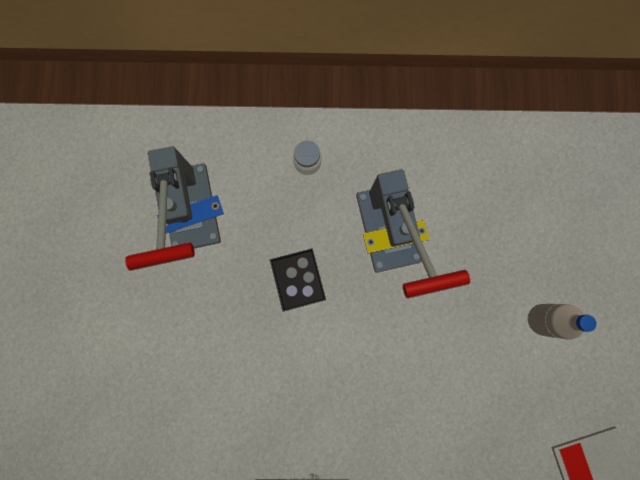

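The side view shows the yellow press near the camera, with its red grip from (273,287) to (303,345). In the top view it is the right-hand press, with the grip from (405,291) to (468,277). The blue press is the other one.

```bash
cat > h.py <<'E'
import cv2,numpy as np
def cam(f):
    K=np.array([[f["fx"],0,f["cx"]],[0,f["fy"],f["cy"]],[0,0,1]]);R=cv2.Rodrigues(np.array(f["rvec"]))[0]
    return K,R,np.array(f["tvec"]).reshape(3)
def ray(f,p):
    K,R,t=cam(f);d=R.T@np.linalg.inv(K)@np.array([*p,1]);return -R.T@t,d
def plane(f,p,z):
    o,d=ray(f,p);return o+d*(z-o[2])/d[2]
def tri(fa,pa,fb,pb):
    P=[np.c_[R,t] for R,t in (cam(fa)[1:],cam(fb)[1:])];P=[cam(f)[0]@p for f,p in zip((fa,fb),P)]
    X=cv2.triangulatePoints(P[0],P[1],np.float64(pa),np.float64(pb))[:,0];return X[:3]/X[3]
def blob(f,lo,hi,box):
    h=cv2.cvtColor(f["img"],cv2.COLOR_RGB2HSV);m=cv2.inRange(h,lo,hi)
    k=np.zeros_like(m);x0,y0,x1,y1=box;k[y0:y1,x0:x1]=m[y0:y1,x0:x1]
    c=max(cv2.findContours(k,0,2)[0],key=cv2.contourArea)
    return cv2.minAreaRect(c)
def ends(r):
    b=cv2.boxPoints(r);e=[b[1]-b[0],b[2]-b[1]]
    return ((b[0]+b[3])/2,(b[1]+b[2])/2) if np.linalg.norm(e[0])>np.linalg.norm(e[1]) else ((b[0]+b[1])/2,(b[2]+b[3])/2)
RED=((0,150,60),(8,255,255));YEL=((18,120,80),(32,255,255))
E
python3 - <<'E'
import pickle;from h import *
F=pickle.load(open("f0.pkl","rb"));T,S=F["top"],F["side"]
rt=blob(T,*RED,(380,240,500,320));rs=blob(S,*RED,(250,260,330,370));print(rt,rs)
print("grip",tri(T,rt[0],S,rs[0]), plane(T,rt[0],.31),plane(S,rs[0],.31))
a=sorted(ends(rt),key=lambda p:p[0]);b=sorted(ends(rs),key=lambda p:p[1])
for i in(0,1):print("end",tri(T,a[i],S,b[i]),plane(T,a[i],.31))
for f,bx in((T,(350,210,440,260)),(S,(310,320,390,410))):
    r=blob(f,*YEL,bx);print("tag",r,plane(f,r[0],.061),[plane(f,e,.061) for e in ends(r)])
print("hinge",plane(T,(399,202),.195),plane(S,(379,318),.195))
print("bottle",plane(T,(587,323),.2))
E
```

```text
((436.4176330566406, 283.12939453125), (14.317407608032227, 66.27225494384766), 77.47119140625) ((287.8930358886719, 316.0549011230469), (73.37725830078125, 17.454750061035156), 62.81888961791992)
grip [ 0.52185893 -0.22611984  0.31263771] [ 0.52139796 -0.22674625  0.31      ] [ 0.52273579 -0.22455244  0.31      ]
end [ 0.50836623 -0.17030521  0.32108014] [ 0.50893837 -0.17238151  0.31      ]
end [ 0.53453457 -0.2809764   0.31168768] [ 0.53393583 -0.2814525   0.31      ]
tag ((387.4529113769531, 237.78822326660156), (20.608394622802734, 46.09772491455078), 77.47119140625) [ 0.62890899 -0.18362354  0.061     ] [array([ 0.61726513, -0.13399282,  0.061     ]), array([ 0.64060425, -0.23347331,  0.061     ])]
tag ((348.8396301269531, 362.31134033203125), (71.0981216430664, 23.699371337890625), 60.945396423339844) [ 0.63562687 -0.20306672  0.061     ] [array([ 0.61977494, -0.13001908,  0.061     ]), array([ 0.64999485, -0.26927609,  0.061     ])]
hinge [ 0.68209914 -0.18625689  0.195     ] [ 0.68420118 -0.19492797  0.195     ]
bottle [ 0.45359009 -0.53749825  0.2       ]
```

step_arm(angular=[[0,0,-7],[0,0,-7],[0,0,-7],[0,0,-7],[0,0,-6.4],[0,0,0]], delta_pos=[[0,0,-35],[0,0,-40],[0,0,-40],[0,0,-40],[0,0,-40],[0,0,0]], gripper=[1,1,1,1,1,1])

```text
time_s: 0.7
tcp_pos: [0.2206, 0.5591, 0.4525]
tool_rot: [[-0.974, -0.226, 0.005], [-0.226, 0.974, 0.009], [-0.006, 0.008, -1.0]]
ft_force: [-0.5, 0.0, 0.2]
grip_width: 0.0004
finger_force: 0.0
```

step_arm(angular=[[0,0,0],[0,0,0],[0,0,0],[0,0,0],[0,0,0],[0,0,0],[0,0,0],[0,0,0],[0,0,0],[0,0,0]], delta_pos=[[-6,-40,0],[-6,-40,0],[-6,-40,0],[-6,-40,0],[-6,-40,0],[-6,-40,0],[-6,-40,0],[-6,-40,0],[-6,-40,0],[-6,-40,0]], gripper=[1,1,1,1,1,1,1,1,1,1])

```text
time_s: 1.7
tcp_pos: [0.3679, 0.18, 0.4446]
tool_rot: [[-0.975, -0.222, -0.001], [-0.222, 0.975, -0.0], [0.001, -0.0, -1.0]]
ft_force: [1.0, -0.2, -0.2]
grip_width: -0.0003
finger_force: 0.0
```

step_arm(angular=[[0,0,0],[0,0,0],[0,0,0],[0,0,0],[0,0,0],[0,0,0],[0,0,0],[0,0,0],[0,0,0],[0,0,0]], delta_pos=[[-6,-40,0],[-6,-40,0],[-6,-40,0],[-6,-40,0],[-6,-40,0],[-6,-40,0],[-6,-40,0],[-6,-40,0],[-6,-20,0],[0,0,0]], gripper=[1,1,1,1,1,1,1,1,1,1])

```text
time_s: 2.7
tcp_pos: [0.4965, -0.1403, 0.4431]
tool_rot: [[-0.976, -0.219, -0.003], [-0.219, 0.976, 0.001], [0.003, 0.001, -1.0]]
ft_force: [0.5, -0.0, 0.3]
grip_width: 0.0003
finger_force: 0.0
```

```bash
cat > st.py <<'E'
from rig import arm
import numpy as np
np.set_printoptions(precision=4,suppress=True)
s=arm.state();R=np.array(s["tool_rot"]);p=np.array(s["tcp_pos"])
print(s["time_s"],p,s["ft_force"],s["grip_width"]);print(R,np.array(s["joints"]))
print("to grip xy, tool axes mm",R.T@(np.array([.522,-.2255,.311])-p)*1000)
E
python3 st.py
```

```text
2.7 [ 0.4965 -0.1403  0.4431] [ 0.4715 -0.0228  0.3131] 0.00027387122395802034
[[-0.9757 -0.219  -0.0031]
 [-0.219   0.9757  0.0007]
 [ 0.0028  0.0013 -1.    ]] [ -21.4545   -5.0883   78.0558   -0.0283  107.21   -124.1113]
to grip xy, tool axes mm [ -6.6314 -88.9337 132.0092]
```

step_arm(angular=[[0,0,0],[0,0,0],[0,0,0],[0,0,0],[0,0,0],[0,0,0],[0,0,0]], delta_pos=[[-3,-30,0],[-3,-30,0],[-1,-29,0],[0,0,25],[0,0,25],[0,0,20],[0,0,0]], gripper=[1,1,1,1,1,1,1])

```text
time_s: 3.4
tcp_pos: [0.5215, -0.2217, 0.3712]
tool_rot: [[-0.975, -0.223, -0.006], [-0.223, 0.975, 0.003], [0.005, 0.005, -1.0]]
ft_force: [-0.2, -0.2, -1.1]
grip_width: 0.0
finger_force: 0.0
```

```bash
python3 st.py
python3 - <<'E'
from rig import arm
import cv2
i=arm.grab_frame("side")["img"][:,:,::-1]
cv2.imwrite("pics/s1.png",cv2.resize(i[180:420,200:460],None,fx=2.4,fy=2.4))
E
```

```text
3.4 [ 0.5215 -0.2217  0.3712] [-0.1546 -0.2205 -1.0976] 3.8801771887120536e-05
[[-0.9748 -0.2229 -0.0058]
 [-0.223   0.9748  0.0033]
 [ 0.0049  0.0046 -1.    ]] [ -28.2167    1.6566   78.9107    0.0108   99.8183 -131.0972]
to grip xy, tool axes mm [ 0.0998 -4.1237 60.1659]
```

View pics/s1.png

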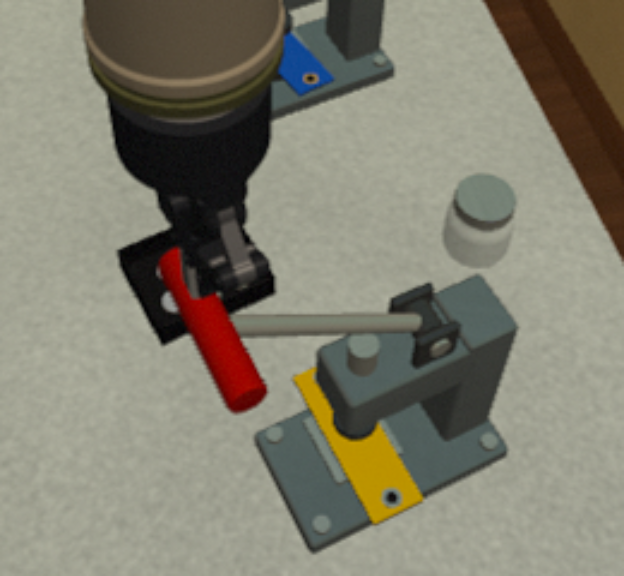

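The closed fingers appear just above and behind the red grip, with their tip near crop (240,280). The grip is unmoved, at about (289,317) in the full picture. I'll check the tip by projecting it into both views.

Run:
```python
from rig import arm
from h import *
s=arm.state();R=np.array(s["tool_rot"]);p=np.array(s["tcp_pos"])
for n in("side","top"):
    f=arm.grab_frame(n);K,Rc,t=cam(f)
    print(n,"cam at",-Rc.T@t)
    for dz in(0,.019,.032):
        q=p+R[:,2]*dz
        u=cv2.projectPoints(q[None],np.array(f["rvec"]),np.array(f["tvec"]),K,None)[0].ravel();print(dz,u,(u-[200,180])*2.4)
i=f["img"][:,:,::-1];cv2.imwrite("pics/t1.png",cv2.resize(i[160:360,320:560],None,fx=2.5,fy=2.5))
```

```text
side cam at [ 0.48558183 -0.55664166  0.86258223]
0 [284.85211604 289.67914392] [203.6450785  263.22994541]
0.019 [285.50409783 297.53964031] [205.20983479 282.09513674]
0.032 [285.93255806 302.70529088] [206.23813934 294.49269811]
top cam at [ 0.49086154 -0.01948975  1.13181804]
0 [443.62788945 281.2580252 ] [584.70693469 243.01926047]
0.019 [440.42208896 281.7605917 ] [577.0130135  244.22542007]
0.032 [438.31658694 282.09066675] [571.95980866 245.0176002 ]
```

View pics/t1.png

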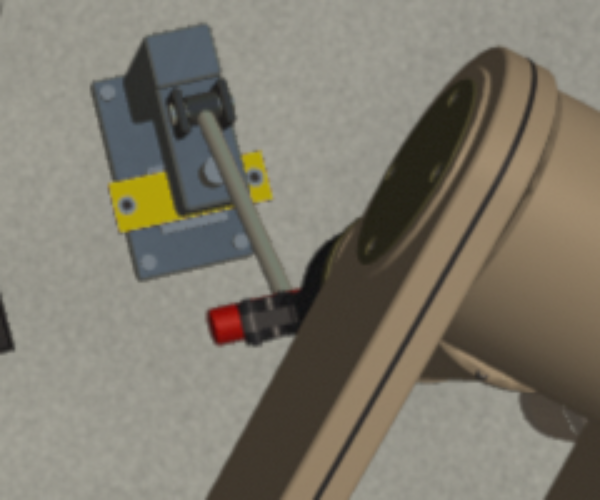

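In the top view the gripper linkage sits over the bar at about (270,315), and the grip's left end shows at (225,325). This fits the projections, so I'll descend until contact.

step_arm(angular=[[0,0,0],[0,0,0],[0,0,0],[0,0,0]], delta_pos=[[0,-4,8],[0,0,8],[0,0,6],[0,0,0]], gripper=[1,1,1,1])

```text
time_s: 3.95
tcp_pos: [0.5232, -0.2268, 0.3517]
tool_rot: [[-0.975, -0.223, -0.002], [-0.223, 0.975, 0.001], [0.002, 0.002, -1.0]]
ft_force: [-0.1, -0.1, 0.0]
grip_width: -0.0
finger_force: 0.0
```

step_arm(angular=[[0,0,0],[0,0,0],[0,0,0]], delta_pos=[[0,0,5],[0,0,5],[0,0,0]], gripper=[1,1,1])

```text
time_s: 4.25
tcp_pos: [0.5234, -0.2268, 0.3423]
tool_rot: [[-0.975, -0.223, -0.001], [-0.223, 0.975, 0.001], [0.001, 0.001, -1.0]]
ft_force: [0.6, -0.3, -0.4]
grip_width: -0.0002
finger_force: 0.0
```

```bash
python3 st.py
python3 - <<'E'
import numpy as np
L=.200
for th in np.arange(0,.80,.075):
    a=np.radians(35)-th;print(round(th,3),"back(tool +x) mm",round((L*np.cos(a)-.1638)*1000,1),"down",round((.1147-L*np.sin(a))*1000,1))
E
```

```text
4.25 [ 0.5234 -0.2268  0.3423] [ 0.5944 -0.2741 -0.3514] -0.0002443852585035179
[[-0.9749 -0.2227 -0.0012]
 [-0.2227  0.9749  0.0006]
 [ 0.001   0.0009 -1.    ]] [ -28.581     1.8298   81.7085   -0.0002   96.5383 -131.4487]
to grip xy, tool axes mm [ 1.036   1.5891 31.2848]
0.0 back(tool +x) mm 0.0 down -0.0
0.075 back(tool +x) mm 8.2 down 12.6
0.15 back(tool +x) mm 15.3 down 25.8
0.225 back(tool +x) mm 21.5 down 39.4
0.3 back(tool +x) mm 26.6 down 53.5
0.375 back(tool +x) mm 30.7 down 68.0
0.45 back(tool +x) mm 33.6 down 82.7
0.525 back(tool +x) mm 35.5 down 97.5
0.6 back(tool +x) mm 36.2 down 112.5
0.675 back(tool +x) mm 35.8 down 127.5
0.75 back(tool +x) mm 34.3 down 142.4
```

step_arm(angular=[[0,0,0],[0,0,0],[0,0,0],[0,0,0],[0,0,0],[0,0,0]], delta_pos=[[5,0,6],[4,0,7],[4,0,6],[3,0,7],[3,0,7],[3,0,7]], gripper=[1,1,1,1,1,1])

```text
time_s: 4.85
tcp_pos: [0.5012, -0.2327, 0.3046]
tool_rot: [[-0.975, -0.222, 0.0], [-0.222, 0.975, -0.002], [0.0, -0.002, -1.0]]
ft_force: [-9.3, -1.3, 10.7]
grip_width: -0.0002
finger_force: 5.6
```

```bash
python3 st.py
python3 - <<'E'
from rig import arm
from h import *
f=arm.grab_frame("side");r=blob(f,*RED,(230,240,340,420));print(r)
cv2.imwrite("pics/s2.png",cv2.resize(f["img"][180:420,200:460,::-1],None,fx=2.4,fy=2.4))
E
```

```text
4.85 [ 0.5012 -0.2327  0.3046] [-9.3378 -1.3235 10.7224] -0.0001545819549784149
[[-0.9751 -0.222   0.    ]
 [-0.222   0.9751 -0.0019]
 [ 0.0004 -0.0018 -1.    ]] [ -30.1601   -0.8853   88.3233   -0.0936   92.507  -132.9889]
to grip xy, tool axes mm [-21.886    2.3526  -6.4581]
((283.5000305175781, 348.5000305175781), (39.80200958251953, 16.54690170288086), 63.43495178222656)
```

View pics/s2.png

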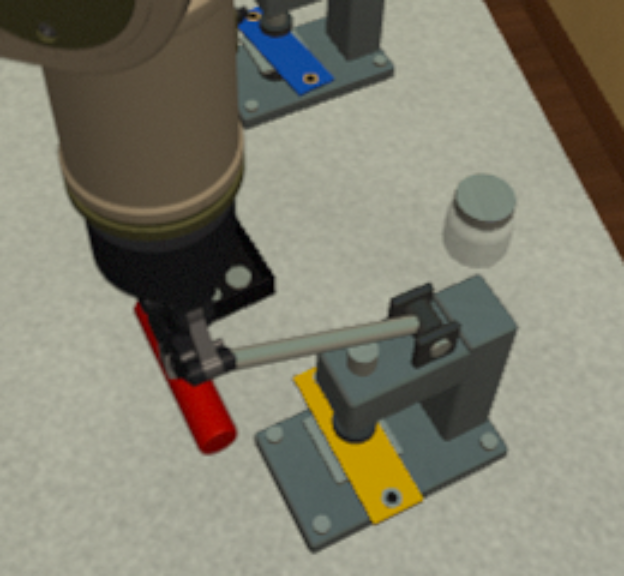

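The lever is coming down cleanly. The fingertip is on the bar's middle at about crop (195,375), and the tag is undisturbed. I'll continue along the arc.

step_arm(angular=[[0,0,0],[0,0,0],[0,0,0],[0,0,0],[0,0,0],[0,0,0],[0,0,0],[0,0,0]], delta_pos=[[3,0,7],[3,0,7],[2,0,7],[2,0,8],[2,0,8],[1.5,0,8],[1,0,8],[1,0,8]], gripper=[1,1,1,1,1,1,1,1])

```text
time_s: 5.7
tcp_pos: [0.4863, -0.2364, 0.2435]
tool_rot: [[-0.975, -0.222, 0.0], [-0.222, 0.975, -0.002], [0.0, -0.002, -1.0]]
ft_force: [-7.0, -1.2, 11.1]
grip_width: -0.0001
finger_force: 5.3
```

step_arm(angular=[[0,0,0],[0,0,0],[0,0,0],[0,0,0],[0,0,0]], delta_pos=[[0.5,0,8],[0,0,8],[0,0,8],[0,0,6],[0,0,4]], gripper=[1,1,1,1,1])

```text
time_s: 6.2
tcp_pos: [0.4859, -0.2366, 0.2093]
tool_rot: [[-0.975, -0.222, 0.0], [-0.222, 0.975, -0.002], [0.0, -0.002, -1.0]]
ft_force: [-6.3, -0.8, 10.2]
grip_width: 0.0002
finger_force: 5.4
```

step_arm(angular=[[0,0,0],[0,0,0]], delta_pos=[[0,0,3],[0,0,0]], gripper=[1,1])

```text
time_s: 6.4
tcp_pos: [0.486, -0.2365, 0.2063]
tool_rot: [[-0.975, -0.222, 0.0], [-0.222, 0.975, -0.002], [0.0, -0.002, -1.0]]
ft_force: [-6.1, -1.5, 10.0]
grip_width: -0.0002
finger_force: 5.3
```

step_arm(angular=[[0,0,0],[0,0,0],[0,0,0],[0,0,0]], delta_pos=[[0,0,2],[0,0,2],[0,0,2],[0,0,0]], gripper=[1,1,1,1])

```text
time_s: 6.8
tcp_pos: [0.4863, -0.2365, 0.2006]
tool_rot: [[-0.975, -0.222, 0.001], [-0.222, 0.975, -0.002], [-0.0, -0.002, -1.0]]
ft_force: [-4.9, -0.7, 11.4]
grip_width: -0.0002
finger_force: 5.4
```

step_arm(angular=[[0,0,0],[0,0,0],[0,0,0]], delta_pos=[[0,0,1.5],[0,0,1.5],[0,0,0]], gripper=[1,1,1])

```text
time_s: 7.1
tcp_pos: [0.4865, -0.2365, 0.1987]
tool_rot: [[-0.975, -0.222, 0.001], [-0.222, 0.975, -0.002], [-0.001, -0.003, -1.0]]
ft_force: [-7.3, 1.2, 15.2]
grip_width: -0.0
finger_force: 7.6
```

step_arm(angular=[[0,0,0],[0,0,0],[0,0,0]], delta_pos=[[0,0,1.5],[0,0,1],[0,0,0]], gripper=[1,1,1])

```text
time_s: 7.4
tcp_pos: [0.4866, -0.2366, 0.1981]
tool_rot: [[-0.975, -0.222, 0.002], [-0.222, 0.975, -0.003], [-0.001, -0.003, -1.0]]
ft_force: [-13.9, 3.9, 28.0]
grip_width: 0.0002
finger_force: 13.9
```

```bash
python3 st.py
python3 - <<'E'
from rig import arm
from h import *
f=arm.grab_frame("side");cv2.imwrite("pics/s3.png",cv2.resize(f["img"][180:420,200:460,::-1],None,fx=2.4,fy=2.4))
E
```

```text
7.4 [ 0.4866 -0.2366  0.1981] [-13.9407   3.8677  27.9617] 0.00018072200959601384
[[-0.975  -0.2224  0.002 ]
 [-0.2224  0.9749 -0.003 ]
 [-0.0013 -0.0034 -1.    ]] [ -31.3054   -0.0818   98.6477   -0.0899   81.2474 -134.142 ]
to grip xy, tool axes mm [ -37.1676    2.5526 -112.9003]
```

View pics/s3.png

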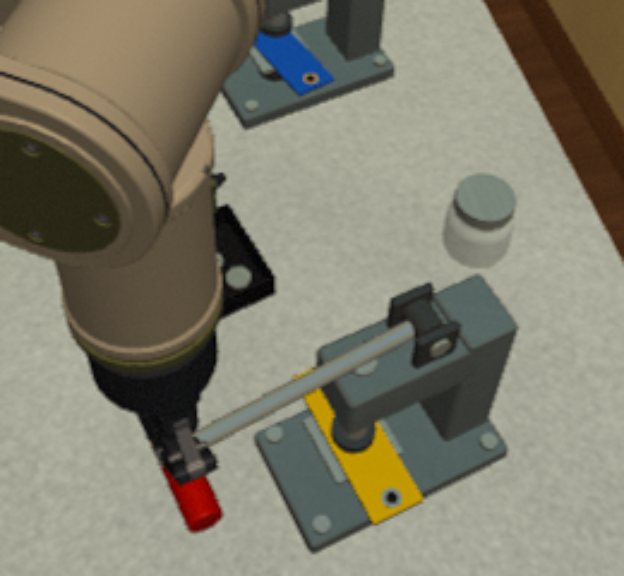

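The lever is at its stop: force has jumped to 28 N with no further travel, and the ram is on the tag near crop (352,430). I'll hold it, then rise back along the arc.

step_arm(angular=[[0,0,0],[0,0,0],[0,0,0],[0,0,0],[0,0,0],[0,0,0],[0,0,0],[0,0,0],[0,0,0],[0,0,0]], delta_pos=[[0,0,0],[0,0,0],[0,0,0],[0,0,0],[0,0,0],[0,0,0],[0,0,0],[0,0,0],[0,0,0],[0,0,0]], gripper=[1,1,1,1,1,1,1,1,1,1])

```text
time_s: 8.45
tcp_pos: [0.4866, -0.2366, 0.1981]
tool_rot: [[-0.975, -0.222, 0.002], [-0.222, 0.975, -0.003], [-0.001, -0.003, -1.0]]
ft_force: [-14.0, 3.8, 28.9]
grip_width: 0.0002
finger_force: 14.0
```

step_arm(angular=[[0,0,0],[0,0,0],[0,0,0],[0,0,0],[0,0,0],[0,0,0],[0,0,0],[0,0,0],[0,0,0],[0,0,0]], delta_pos=[[0,0,-5],[0,0,-8],[0,0,-8],[0,0,-8],[0,0,-8],[0,0,-8],[-0.5,0,-8],[-1,0,-8],[-1.5,0,-8],[-2,0,-8]], gripper=[1,1,1,1,1,1,1,1,1,1])

```text
time_s: 9.45
tcp_pos: [0.4926, -0.2348, 0.2728]
tool_rot: [[-0.975, -0.223, 0.004], [-0.223, 0.975, -0.002], [-0.004, -0.003, -1.0]]
ft_force: [3.7, -0.5, 6.2]
grip_width: 0.0
finger_force: 3.0
```

step_arm(angular=[[0,0,0],[0,0,0],[0,0,0],[0,0,0],[0,0,0],[0,0,0],[0,0,0],[0,0,0],[0,0,0],[0,0,0]], delta_pos=[[-2,0,-7],[-3,0,-7],[-3,0,-7],[-3,0,-7],[-3,0,-7],[-3,0,-7],[-3,0,-7],[-4,0,-7],[-4,0,-7],[-4,0,-7]], gripper=[1,1,1,1,1,1,1,1,1,1])

```text
time_s: 10.45
tcp_pos: [0.5229, -0.227, 0.3411]
tool_rot: [[-0.975, -0.223, -0.0], [-0.223, 0.975, 0.0], [0.0, 0.0, -1.0]]
ft_force: [2.3, 1.1, 2.4]
grip_width: 0.0002
finger_force: 1.4
```

step_arm(angular=[[0,0,0],[0,0,0],[0,0,0],[0,0,0],[0,0,0],[0,0,0],[0,0,0],[0,0,0],[0,0,0],[0,0,0]], delta_pos=[[0,0,-10],[0,0,-20],[0,0,-30],[0,0,-30],[0,0,-20],[30,0,0],[40,0,0],[40,0,0],[30,0,0],[0,0,0]], gripper=[1,1,1,1,1,1,1,1,1,1])

```text
time_s: 11.45
tcp_pos: [0.3833, -0.259, 0.4515]
tool_rot: [[-0.976, -0.22, -0.001], [-0.22, 0.976, -0.001], [0.001, -0.001, -1.0]]
ft_force: [-0.0, -0.2, 0.9]
grip_width: -0.0002
finger_force: 0.0
```

```bash
python3 st.py
python3 - <<'E'
from rig import arm
from h import *
f=arm.grab_frame("side");cv2.imwrite("pics/s4.png",f["img"][:,:,::-1])
print(blob(f,*RED,(230,240,340,420)));r=blob(f,*YEL,(310,320,390,410));print(r)
E
```

```text
11.45 [ 0.3833 -0.259   0.4515] [-0.0078 -0.1894  0.8939] -0.00023947684830493167
[[-0.9755 -0.2198 -0.0011]
 [-0.2198  0.9755 -0.0008]
 [ 0.0012 -0.0005 -1.    ]] [ -40.3521  -13.1327   84.3586   -0.0773  108.7919 -143.0737]
to grip xy, tool axes mm [-142.8708    2.3018  140.355 ]
((287.7391662597656, 316.1336364746094), (73.37430572509766, 17.258159637451172), 62.87869644165039)
((348.5, 362.5), (71.3199691772461, 23.69063377380371), 60.2551155090332)
```

View pics/s4.png

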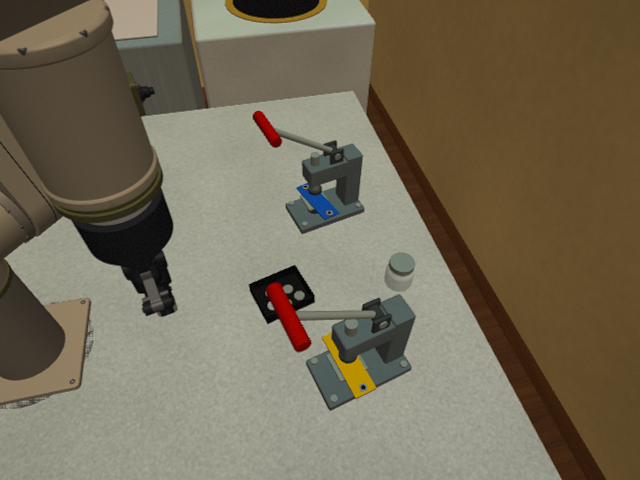

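The grip is back at (288,316) as at the start, the tag at (348,362) hasn't moved, the blue press is untouched, and the gripper is clear of everything.

```bash
python3 -c "
from rig import arm
print(arm.hand_in())"
```

```text
the job is handed in; nothing more can be done
None
```

The yellow tag's lever was pressed to its stop, held there for just over a second and sprung fully back up; the yellow tag and the blue press were not disturbed, the arm moved clear, and the job was handed in at about 11.5 s.

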